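# Set a plywood piece against the flip stop of a mitre gauge

### The job

Set the plywood piece up on the mitre gauge for its cross groove: flip the red stop on the aluminium fence over to the front until it hangs fully down, tip the piece that stands on edge over towards the fence so that it lies flat with its pencil marks up, and push it square against the fence and along it until its far end touches the stop. Do all this by pushing with the fingertips or the outside of the fingers: grip nothing, never lift the piece, and leave the other things on the worktop alone.

Things in the scene. Friction and masses are not known exactly. Their poses are not given: they have to be found in the camera images.
- mitre_gauge: Mitre gauge, locked in the track. Aluminium fence 24 mm thick, top 56 mm high, along world x from 30 mm before the origin to 350 mm beyond. Origin: worktop height, on the fence's front face, which is the plane y = 0 of this frame and looks to +y (robot's left). Grey head and black handle (58 mm high, 70 mm behind the face) on the -y side, within 80 mm of the origin in x, up to 120 mm behind the face.
- flip_stop: Black bracket of the flip stop, clamped on the fence; axes as the gauge's. 30 mm long in x, 76 mm high; its knob reaches 50 mm behind the face. Origin: worktop height, in the plane of the fence's face, under the middle of the arm. The arm is 18 mm wide, so the side that stops the work lies 9 mm before this origin in x.
- stop_arm (a joint): Hinge of the stop's red arm; axis along x, 67 mm high, 10 mm in front of the face. 0 (start) = up, leaning 20 degrees back over the fence; 0.35 rad = upright; grows towards the front; 3.47 = fully down, hanging before the face. Turns freely, lightly damped: falls back to 0 or, pushed past about 0.5 rad, falls to the front and comes to rest fully down within 2 s. 1 N moves it.
- stop_arm_tip (a point): Point in the end block of the red arm, 50 mm from the hinge axis; at the start about 114 mm high, 7 mm behind the face. Block 18 mm wide (x), 24 thick, 22 long, its end 61 mm from the axis. While up, the back of the arm is 20 mm or less behind this point (-y). Hanging down, the block is 6 mm above the worktop and fills 2 to 26 mm before the face.
- board: Plywood 160 (its y) x 65 (x) x 18 mm (z), 0.12 kg. Origin: middle of the clean face; z out through the pencilled face. Starts on its long edge on the fence's +y side, along it within 0.25 rad, pencilled face away from the fence, y away from the robot, far end 25 to 55 mm short of the stop, 115 to 135 mm off the face. Tips when its upper edge is pushed 20 mm; flat, its origin is at height 0.
- pencil: Flat red carpenter's pencil, 180 x 15 x 8 mm, lying on the worktop; not part of the job, to be left alone.
- marking_gauge: Wooden marking gauge, 64 x 200 x 78 mm, lying on the worktop; not part of the job, to be left alone.
- tape_measure: Red and black tape measure, 35 x 80 x 68 mm, standing on the worktop; not part of the job, to be left alone.
- router_bit: Router bit with blue cutter, 37 x 27 x 52 mm, standing on its cutter; not part of the job, to be left alone.
- spanner: Flat steel collet spanner, 47 x 200 x 6 mm, lying in front of the pine router fence; not part of the job, to be left alone.
- offcut_maple: Maple offcut, 45 x 130 x 32 mm, lying flat at the left; not part of the job, to be left alone.
- sanding_block: Cork sanding block, 59 x 112 x 34 mm, lying flat at the left; not part of the job, to be left alone.

How it is judged:
At the end, for the whole second after the job is handed in: Stop arm down (beyond 3.35 rad). Plywood flat on the worktop, pencilled face up (within 0.05 rad), along the fence within 0.03 rad, its middle at most 36 mm from the face (32.5 in full contact), its far end within 4.5 mm of the stop, at rest (value of joint stop_arm above 3.35 rad and angle between board's own z axis and vertical below 0.05 rad and height (world z) of board below 0.004 m and angle between the y axis of board and the x axis of mitre_gauge, either way round below 0.03 rad and y of board in the frame of mitre_gauge below 0.036 m and x of board in the frame of flip_stop between -0.0935 and -0.084 m and linear speed of board below 0.01 m/s); the robot touches nothing.
It fails at once if the plywood piece was lifted off the worktop (height (world z) of board above 0.048 m or (angle between board's own z axis and vertical below 0.25 rad and height (world z) of board above 0.02 m)).
It fails at once if the plywood piece was gripped between the fingers (contact force between the fingers and board above 2 N and x of the grasp point in the frame of board between -0.03 and 0.03 m and y of the grasp point in the frame of board between -0.078 and 0.078 m and z of the grasp point in the frame of board between 0 and 0.02 m).
It fails at once if the red arm of the stop was gripped between the fingers (distance between the grasp point and stop_arm_tip below 0.01 m).
It fails at once if another thing on the worktop was moved by more than 25 mm (distance of any of pencil, marking_gauge, tape_measure, router_bit, spanner, offcut_maple, sanding_block from where it was at the start of the episode above 0.025 m).
It also fails if it takes over 62 s, if anything falls off the work surface, if the arm or the gripper's body presses on something with over 40 N, if the wrist force passes 120 N, or if a joint passes its speed limit or range.

### The arm

A 6-joint arm with a two-finger parallel gripper is mounted at the origin on a cart in front of the work surface, level with it; the furniture and walls round the work are solid. World frame = base frame: x ahead of the robot, y to its left, z up, the work surface at z = 0. Lengths are in m, angles in rad, forces in N, time in s.
With the tool pointing down it reaches from about 0.35 to 1 m from the base axis. Payload 7.1 kg.
Tool frame: the origin (TCP) lies between the finger pads; the fingertips stand 8 mm ahead of it and the grasp point (between the pads) lies 11 mm behind it; z points along the fingers, y is the line along which they close (so a half turn about z gives the same grasp; the last joint's range is limited). The gripper opens to 85 mm and grips with 20 to 120 N. Pads are 22 mm wide; open, the fingers measure 114 mm over their backs; the gripper's body (76 mm by 85 mm) begins 54 mm behind the grasp point. The pads swing forward as they close: fully open they stand 13 mm farther back than shut.
Start: joints at [-1.226, 0.423, 1.63, -0, 1.089, -0.019], TCP at [0.222, -0.584, 0.201] pointing down, gripper open.
Joint ranges: [-3, 3], [-0.9, 2.11], [0.09, 2.58], [-1.31, 4.45], [0.11, 2.69], [-2.54, 2.54]. Speed limits (rad/s): [2.39, 2.39, 3.01, 3.14, 3.14, 3.14].

### API

Orientations are given as a 3x3 rotation matrix whose columns are the frame's x, y, z axes.
In Python, from rig import manip gives the robot as it stands.
- The arm moves only by the tool jog_arm, never from a script. Its arguments are lists of equal length, an entry for each row: "claw": the closure, from -1 (fully open) to 1 (shut); "linear": the shift along the tool's x, y, z normalised to -1 to 1, where 1 is 20 cm, a list of three; "dr": the turn, a rotation vector about the tool's x, y, z normalised to -1 to 1, where 1 is 45 degrees, a list of three. In form: {"claw": [claw, ...], "linear": [[tx, ty, tz], ...], "dr": [[wx, wy, wz], ...]}. A call has 1 to 12 rows; each row is the pose to reach, as a shift and turn from the pose commanded when the call began, along the tool's axes at that moment; what a row does not reach only later rows make up. A row lasts 1/12 s, in which the tool goes at most 41.7 mm and 7.16 degrees, less where a joint would pass 70% of its speed; a pose out of reach is approached as far as the arm can. A call with a number of a shift or a turn outside -1 to 1 is refused whole. A call with a gripper value outside its range is refused whole. The fingers move at their own pace and stop on an object; "force" is the grip in N (left out, the last holds). Time passes only in rows, so rows that repeat a pose let the fingers close. It gives the time, the measured TCP pose, the force, the opening and the grip force at its end, in the units of the state.
- manip.get_obs(): the state, without advancing time (a new reading comes with each control period).
- manip.read_camera(name): name is "scene" or "top"; returns (picture, depth): 384x512x3 uint8, red, green, blue; 384x512 float32, m along the optical axis (not along the pixel's ray), 0 where there is no reading.
- manip.camera_info(name): a dict with "fx", "fy", "cx", "cy" (pixels), "k1" (the pictures are not rectified: a ray, as slopes to the right and down, at radius r is drawn at 1 + k1 r^2 times it, then the intrinsics apply), "R" (3x3) and "t" (3): a world point X has camera coordinates R X + t. Camera axes: x right, y down, z forward; pixel columns grow to the right and rows downward; lengths in m; the calibration is good to about 2 mm. A picture is of the moment at which its call begins. camera_info takes no time and is no camera call.
- manip.close_job(): hands the job in; it is judged then, once.
The state is a dict: "time": time; "q": joint angles; "qd": joint speeds; "tau": joint torques, N m; "tcp_pos": TCP position; "ee_rot": TCP orientation; "force": force on the tool from outside, world axes, zero at the start; "wrist_torque": the same for the moment, N m; "finger_gap": opening from 0.0 (shut) to 1.0 (fully open); "gripper_force": force on a finger pad.
Only numpy, scipy, OpenCV 4.12 (cv2) and the standard library are available. Lean on these libraries where they do the work, as an engineer would, in place of code of your own. Each camera call takes 0.05 s, during which the arm holds its last target. There are 200 camera calls.

## Working session

There is one attempt and no reset: what is moved stays moved. The work goes in short steps, Python scripts to look and compute and a tool call to move; the robot and the scene stay as the last step left them, time stands still between calls to the robot, and variables do not carry over. Pictures are saved under pics/ and viewed, at most 10 in all, crops included, and the job is handed in when it is done.

Besides the shell and the picture viewer there is one more tool, called in YAML: its name, and indented under it one key for each argument. jog_arm: Moves the arm, as the interface text tells. Scaled input: -1 to 1 covers 20 cm each way for a shift and 45 degrees each way for a turn. Its arguments: {"type":"object","properties":{"claw":{"type":"array"},"linear":{"type":"array"},"dr":{"type":"array"},"force":{"type":"number"}},"required":["claw","linear","dr"]}

```bash
mkdir -p pics
cat > h.py <<'E'
import numpy as np, cv2
from rig import manip
def cloud(name):
    im,d=manip.read_camera(name); c=manip.camera_info(name)
    K=np.array([[c['fx'],0,c['cx']],[0,c['fy'],c['cy']],[0,0,1.]])
    h,w=d.shape; u,v=np.meshgrid(np.arange(w),np.arange(h))
    p=cv2.undistortPoints(np.stack([u,v],-1).reshape(-1,1,2).astype(np.float64),K,np.array([c['k1'],0,0,0.])).reshape(h,w,2)
    P=np.dstack([p,np.ones((h,w))])*d[...,None]
    W=(P-np.array(c['t']))@np.array(c['R'])
    W[d<=0]=np.nan
    return im,d,W
def save(im,f): cv2.imwrite('pics/'+f,cv2.cvtColor(im,cv2.COLOR_RGB2BGR))
E
python3 - <<'E'
from h import *
for n in('scene','top'):
    im,d,W=cloud(n); save(im,n+'0.png'); np.save(n+'0.npy',W)
    c=manip.camera_info(n); print(n,-np.array(c['R']).T@np.array(c['t']))
o=manip.get_obs(); print(o['time'],o['tcp_pos'],o['ee_rot'],o['finger_gap'])
E
```

```text
scene [-0.03124666  0.93038663  0.75788171]
top [0.40565889 0.05178112 1.14973161]
0.1 [ 0.22224663 -0.58355986  0.19990961] [[ 9.34546772e-01  3.55840010e-01 -4.67030412e-04]
 [ 3.55840315e-01 -9.34545858e-01  1.30718573e-03]
 [ 2.86876452e-05 -1.38781445e-03 -9.99999037e-01]] 1.0005965192744506
```

View pics/scene0.png

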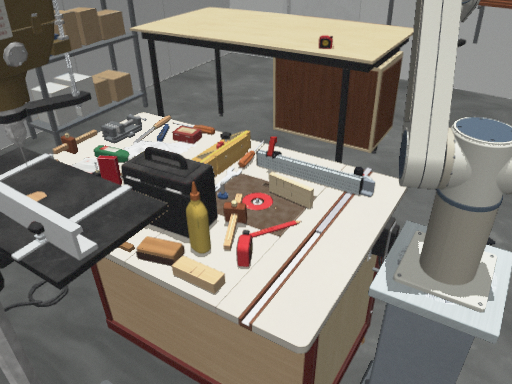

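View pics/top0.png

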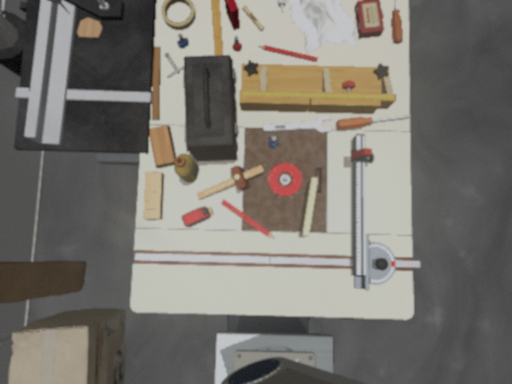

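The top view shows the fence at columns 354–366, rows 135–288. The red stop is near (362,155) and the board's upper edge runs from (313,177) to (306,236). The robot is at the bottom of the picture. Next I'll measure these.

Run:
```python
from h import *
W=np.load('top0.npy'); im=cv2.cvtColor(cv2.imread('pics/top0.png'),cv2.COLOR_BGR2RGB).astype(int)
x,y,z=W[...,0],W[...,1],W[...,2]
v,u=np.mgrid[:384,:512]
print('table z',np.nanmedian(z[240:250,170:200]))
# board
m=(u>295)&(u<325)&(v>165)&(v<245)&(z>0.05)&(z<0.08)
P=W[m]; r=cv2.minAreaRect(P[:,:2].astype(np.float32)); print('board',m.sum(),np.median(P[:,2]),cv2.boxPoints(r))
# fence
m=(u>345)&(u<372)&(v>175)&(v<240)&(z>0.045)&(z<0.065)
P=W[m]; a=np.polyfit(P[:,0],P[:,1],1)
print('fence z',np.median(P[:,2]),'slope',a[0])
for lo in np.arange(P[:,0].min(),P[:,0].max(),.03):
    q=P[(P[:,0]>=lo)&(P[:,0]<lo+.03)]; print(lo,q[:,1].min(),q[:,1].max())
m=(u>345)&(u<372)&(v>125)&(v<295)&(z>0.045)&(z<0.065);print('fence x',W[m][:,0].min(),W[m][:,0].max())
# red arm
m=(u>345)&(u<378)&(v>140)&(v<170)&(z>0.08)
P=W[m];print('arm',len(P),P.min(0),P.max(0))
R,G,B=im[...,0],im[...,1],im[...,2]
red=(R>110)&(G<70)&(B<70)
m2=m&red;P=W[m2];print('red',len(P),P.min(0),P.max(0),np.median(P,0))
# scene
W2=np.load('scene0.npy'); s=cv2.cvtColor(cv2.imread('pics/scene0.png'),cv2.COLOR_BGR2RGB).astype(int)
red=(s[...,0]>110)&(s[...,1]<70)&(s[...,2]<70)
m=red&(u>258)&(u<285)&(v>130)&(v<165);P=W2[m];print('scene red',len(P),np.percentile(P,[2,50,98],axis=0))
m=(W2[...,2]>.02)&(W2[...,2]<.075)&(u>262)&(u<318)&(v>168)&(v<212);P=W2[m];print('scene board',np.percentile(P,[2,50,98],axis=0))
c=cv2.resize(cv2.cvtColor(im[100:310,180:440].astype(np.uint8),cv2.COLOR_RGB2BGR),None,fx=3,fy=2.8,interpolation=2);c=cv2.resize(c,(780,588));cv2.imwrite('pics/c1.png',c)
# obstacles heights near
for n,(a,b,cc,d) in dict(mgauge=(195,265,160,200),pencil=(220,272,200,238),disc=(268,303,163,196),bit=(266,280,132,150),chisel=(262,410,115,133),yel=(310,325,165,200)).items():
    m=(u>a)&(u<b)&(v>cc)&(v<d)&(z>.012);P=W[m]
    if len(P): print(n,P.min(0),P.max(0))
```

```text
table z -0.0003554078703358407
board 421 0.06400344186533699 [[ 0.41539598 -0.08072176]
 [ 0.5732745  -0.10389971]
 [ 0.57598615 -0.08542887]
 [ 0.41810763 -0.06225092]]
fence z 0.054608371393152125 slope 0.005922816388926741
0.41209693072093057 -0.2444445491326009 -0.21081660415529327
0.4420969307209306 -0.2353424089388546 -0.21074080530411196
0.4720969307209306 -0.23512337581317366 -0.21075029241060494
0.5020969307209306 -0.23536774435356161 -0.21129340933635823
0.5320969307209307 -0.23556865580453193 -0.21079511082372215
0.5620969307209307 -0.23592980739503294 -0.21061215770510047
fence x 0.2808890961536639 0.7014953428448201
arm 146 [ 0.62704328 -0.23410665  0.08027919] [ 0.64882704 -0.19821046  0.12876265]
red 4 [ 0.6350261  -0.2045991   0.08392791] [ 0.63955716 -0.19821046  0.10147603] [ 0.63750158 -0.20292852  0.09202804]
scene red 85 [[ 0.62970385 -0.21768373  0.06849928]
 [ 0.63730126 -0.20364469  0.09821286]
 [ 0.64674294 -0.19014795  0.12606205]]
scene board [[ 0.41912012 -0.21221588  0.02085076]
 [ 0.49396186 -0.07730657  0.04316272]
 [ 0.57367857 -0.06231358  0.06580565]]
mgauge [0.51206817 0.04113811 0.01200903] [0.61080735 0.23278165 0.0819862 ]
pencil [0.42487695 0.03380359 0.01207017] [0.50009707 0.15666349 0.01473426]
bit [0.67052664 0.00558708 0.01201976] [0.6965655  0.02892321 0.05426266]
chisel [ 0.72480898 -0.37168212  0.01212326] [ 0.76802043 -0.16416109  0.03506491]
yel [ 0.51540043 -0.10314844  0.05927167] [ 0.57503247 -0.08601939  0.0698755 ]
```

View pics/c1.png

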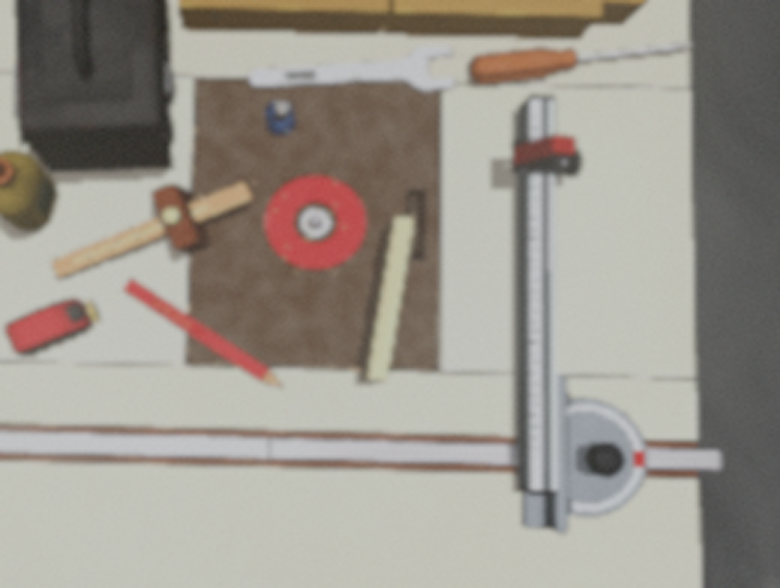

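The measurements fit the given sizes:
- **Fence:** its face is at y ≈ -0.211.
- **Stop:** the arm's centre is at x ≈ 0.638, so the stop side is at about 0.629.
- **Board:** it runs from x = 0.416 to 0.575, turned about 0.146 rad. Its outer face is at y ≈ -0.074 mid-length.

I'll work with the fingers shut and tool y along world x throughout. First I go over the fence behind the stop.

jog_arm:
  claw: [1,1,1,1,1,1,1,1]
  linear:
    - [0.96,-0.28,0]
    - [0.96,-0.28,0]
    - [0.96,-0.28,0]
    - [0.96,-0.28,0]
    - [0.96,-0.28,0]
    - [0.96,-0.28,0]
    - [0.96,-0.28,0]
    - [0.96,-0.28,0]
  dr:
    - [0,0,-1]
    - [0,0,-1]
    - [0,0,-1]
    - [0,0,-1]
    - [0,0,-1]
    - [0,0,-1]
    - [0,0,-1]
    - [0,0,-1]

```text
time: 0.77
tcp_pos: [0.3825, -0.4625, 0.2002]
ee_rot: [[0.407, 0.914, -0.001], [0.914, -0.407, 0.001], [0.0, -0.001, -1.0]]
force: [-0.1, 0.1, 0.4]
finger_gap: -0.001
gripper_force: 0.0
```

jog_arm:
  claw: [1,1,1,1,1,1,1,1]
  linear:
    - [0.967,0.54,0]
    - [0.967,0.54,0]
    - [0.967,0.54,0]
    - [0.967,0.54,0]
    - [0.967,0.54,0]
    - [0.967,0.54,0]
    - [0.967,0.54,0]
    - [0.967,0.54,0]
  dr:
    - [0,0,-0.533]
    - [0,0,-0.533]
    - [0,0,-0.533]
    - [0,0,-0.533]
    - [0,0,-0.533]
    - [0,0,-0.533]
    - [0,0,-0.533]
    - [0,0,-0.533]

```text
time: 1.43
tcp_pos: [0.5593, -0.331, 0.2001]
ee_rot: [[0.003, 1.0, -0.001], [1.0, -0.003, 0.0], [0.0, -0.001, -1.0]]
force: [-0.1, 0.4, -0.4]
finger_gap: 0.0
gripper_force: 0.0
```

jog_arm:
  claw: [1,1,1,1,1,1,1,1]
  linear:
    - [0.255,0.388,0]
    - [0.255,0.388,0]
    - [0.255,0.388,0]
    - [0.255,0.388,0.2]
    - [0.255,0.388,0.4]
    - [0.255,0.388,0.5]
    - [0.255,0.388,0.5]
    - [0.255,0.388,0.5]
  dr:
    - [0,0,0]
    - [0,0,0]
    - [0,0,0]
    - [0,0,0]
    - [0,0,0]
    - [0,0,0]
    - [0,0,0]
    - [0,0,0]

```text
time: 2.1
tcp_pos: [0.6354, -0.2816, 0.0997]
ee_rot: [[0.005, 1.0, -0.003], [1.0, -0.005, 0.001], [0.001, -0.003, -1.0]]
force: [0.5, 0.5, 0.5]
finger_gap: 0.002
gripper_force: 0.0
```

Run:
```python
from h import *
im,d,W=cloud('scene'); c=im[90:240,200:400]; save(cv2.resize(c,(800,600),interpolation=2),'s1.png')
x,y,z=W[...,0],W[...,1],W[...,2]
m=(x>.6)&(x<.68)&(y>-.31)&(y<-.25)&(z>.06); P=W[m]
print(len(P),P.min(0),P.max(0)); v,u=np.nonzero(m); print(u.min(),u.max(),v.min(),v.max())
```

```text
989 [ 0.60000663 -0.30809876  0.12943947] [ 0.67997478 -0.25001039  0.42086825]
268 297 46 129
```

View pics/s1.png

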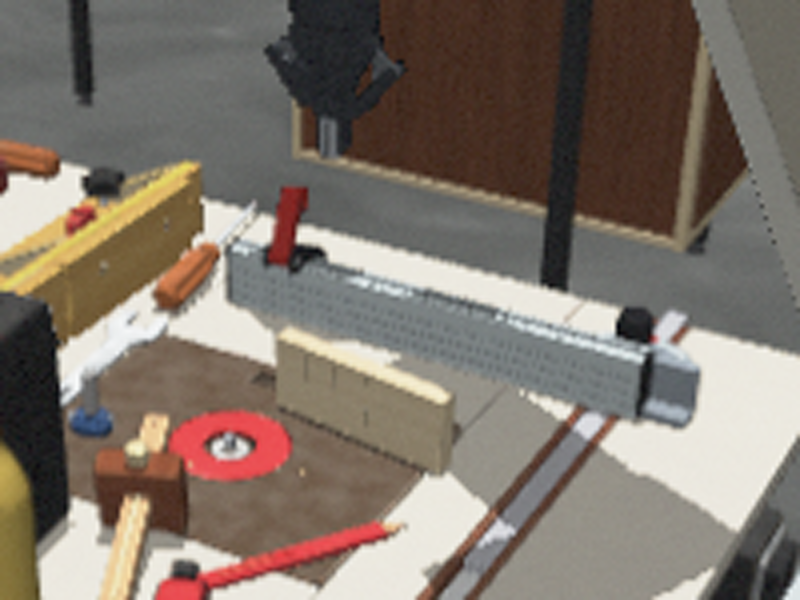

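The crop shows the fingertips at (330,155), above the red arm at (292,190–260). I sent the move and the look in the same block, so the picture may have been taken mid-move. I'll re-check the tip height.

Run:
```python
from h import *
o=manip.get_obs(); print(o['time'],o['tcp_pos'])
im,d,W=cloud('scene'); x,y,z=W[...,0],W[...,1],W[...,2]
m=(x>.6)&(x<.68)&(y>-.33)&(y<-.25)&(z>.06); v,u=np.nonzero(m); print(v.max()); 
for r in range(v.max()-3,v.max()+1): print(r,W[r][m[r]].mean(0))
c=manip.camera_info('scene')
for X in ([.635,-.282,.092],[.635,-.282,.1]):
    p=np.array(c['R'])@X+c['t']; s=p[:2]/p[2]; s=s*(1+c['k1']*(s@s)); print(s*[c['fx'],c['fy']]+[c['cx'],c['cy']])
```

```text
2.15 [ 0.63699743 -0.28198587  0.10156723]
129
126 [ 0.63313386 -0.27317853  0.14315086]
127 [ 0.6325539  -0.27225989  0.13989497]
128 [ 0.63490068 -0.27302258  0.13531395]
129 [ 0.63261443 -0.27254207  0.13225886]
[283.08222719 138.37830484]
[283.11159649 136.31290907]
```

Run:
```python
from h import *
im,d,W=cloud('scene'); save(cv2.resize(im[90:150,250:330],(800,600),interpolation=0),'s2.png')
for v in range(118,142,2): print(v,[tuple(np.round(W[v,u],3)) for u in (280,283,286)])
```

```text
118 [(np.float64(0.644), np.float64(-0.275), np.float64(0.17)), (np.float64(0.629), np.float64(-0.268), np.float64(0.176)), (np.float64(0.621), np.float64(-0.275), np.float64(0.175))]
120 [(np.float64(0.641), np.float64(-0.27), np.float64(0.165)), (np.float64(0.633), np.float64(-0.277), np.float64(0.164)), (np.float64(0.627), np.float64(-0.286), np.float64(0.162))]
122 [(np.float64(0.644), np.float64(-0.275), np.float64(0.155)), (np.float64(0.633), np.float64(-0.276), np.float64(0.157)), (np.float64(0.625), np.float64(-0.284), np.float64(0.156))]
124 [(np.float64(0.641), np.float64(-0.269), np.float64(0.151)), (np.float64(0.632), np.float64(-0.274), np.float64(0.151)), (np.float64(0.625), np.float64(-0.282), np.float64(0.149))]
126 [(np.float64(0.643), np.float64(-0.274), np.float64(0.141)), (np.float64(0.632), np.float64(-0.276), np.float64(0.142)), (np.float64(0.625), np.float64(-0.284), np.float64(0.141))]
128 [(np.float64(0.64), np.float64(-0.267), np.float64(0.136)), (np.float64(0.631), np.float64(-0.273), np.float64(0.136)), (np.float64(1.296), np.float64(-1.525), np.float64(-0
[... 430 characters left out ...]
float64(-0.791)), (np.float64(1.568), np.float64(-1.977), np.float64(-0.799)), (np.float64(1.531), np.float64(-1.962), np.float64(-0.784))]
136 [(np.float64(1.568), np.float64(-1.925), np.float64(-0.796)), (np.float64(1.531), np.float64(-1.911), np.float64(-0.781)), (np.float64(1.508), np.float64(-1.92), np.float64(-0.779))]
138 [(np.float64(1.528), np.float64(-1.855), np.float64(-0.775)), (np.float64(1.528), np.float64(-1.905), np.float64(-0.796)), (np.float64(1.5), np.float64(-1.905), np.float64(-0.789))]
140 [(np.float64(1.524), np.float64(-1.848), np.float64(-0.789)), (np.float64(1.508), np.float64(-1.869), np.float64(-0.795)), (np.float64(1.479), np.float64(-1.866), np.float64(-0.786))]
```

View pics/s2.png

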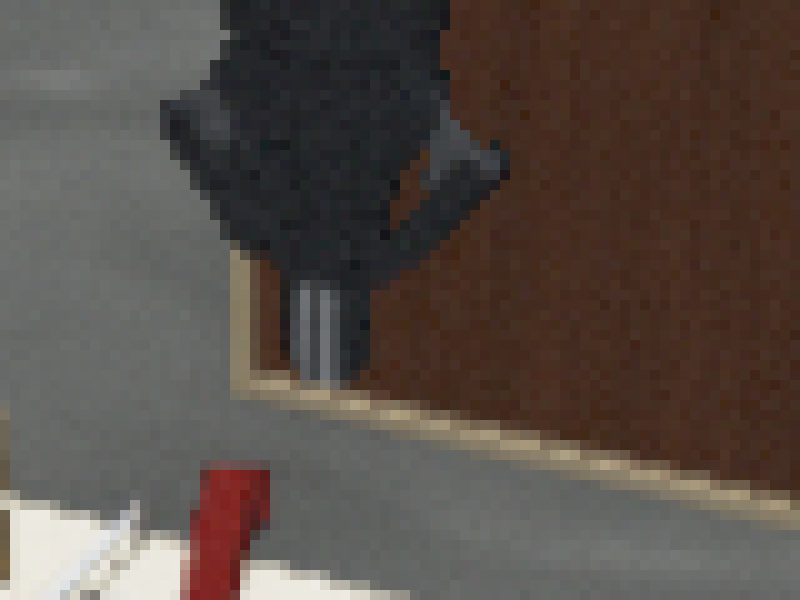

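The zoom shows the shut fingertips ending at crop (320,385), which is pixel row 128.5. That puts them at z ≈ 0.13, about 3 cm higher than the reported TCP implies. I trust the camera here because the red arm at the same spot measures correctly. I'll lower 30 mm at a clear place and check again.

jog_arm:
  claw: [1,1,1,1]
  linear:
    - [0,0,0.05]
    - [0,0,0.1]
    - [0,0,0.15]
    - [0,0,0.15]
  dr:
    - [0,0,0]
    - [0,0,0]
    - [0,0,0]
    - [0,0,0]

```text
time: 2.58
tcp_pos: [0.6357, -0.2796, 0.0679]
ee_rot: [[0.003, 1.0, -0.004], [1.0, -0.003, 0.002], [0.002, -0.004, -1.0]]
force: [-2.0, 0.0, -0.7]
finger_gap: 0.004
gripper_force: 0.0
```

```bash
cat >> h.py <<'E'
def tip():
    im,d,W=cloud('scene'); x,y,z=W[...,0],W[...,1],W[...,2]; o=manip.get_obs(); t=o['tcp_pos']
    m=(abs(x-t[0])<.03)&(abs(y-t[1])<.03)&(z>t[2]-.015)&(z<t[2]+.15)
    v,u=np.nonzero(m); b=v.max(); print('tcp',np.round(t,4),'f',np.round(o['force'],1),'tip rows',b,W[b][m[b]].mean(0).round(4),W[b-2][m[b-2]].mean(0).round(4))
    return im,d,W
E
python3 -c "
from h import *
tip()"
```

```text
tcp [ 0.6361 -0.2797  0.0688] f [ 0.1 -0.4 -0.1] tip rows 138 [ 0.6302 -0.2654  0.1015] [ 0.6293 -0.2673  0.1086]
```

jog_arm:
  claw: [1,1,1,1,1]
  linear:
    - [0.03,0,0.01]
    - [0.06,0,0.02]
    - [0.09,0,0.02]
    - [0.12,0,0.02]
    - [0.15,0,0.02]
  dr:
    - [0,0,0]
    - [0,0,0]
    - [0,0,0]
    - [0,0,0]
    - [0,0,0]

```text
time: 3.05
tcp_pos: [0.6376, -0.2495, 0.0669]
ee_rot: [[0.003, 1.0, 0.0], [1.0, -0.003, -0.0], [-0.0, 0.0, -1.0]]
force: [-0.6, 0.4, 0.5]
finger_gap: -0.002
gripper_force: 0.0
```

jog_arm:
  claw: [1,1,1,1,1,1,1,1,1]
  linear:
    - [0.03,0,0]
    - [0.06,0,0]
    - [0.09,0,0]
    - [0.12,0,0]
    - [0.15,0,0]
    - [0.18,0,0]
    - [0.22,0,0]
    - [0.26,0,0]
    - [0.3,0,0]
  dr:
    - [0,0,0]
    - [0,0,0]
    - [0,0,0]
    - [0,0,0]
    - [0,0,0]
    - [0,0,0]
    - [0,0,0]
    - [0,0,0]
    - [0,0,0]

```text
time: 3.8
tcp_pos: [0.6375, -0.1895, 0.0665]
ee_rot: [[0.003, 1.0, -0.0], [1.0, -0.003, 0.0], [0.0, -0.0, -1.0]]
force: [-0.1, 0.3, -0.4]
finger_gap: -0.001
gripper_force: 0.0
```

jog_arm:
  claw: [1,1,1,1,1,1,1,1,1,1]
  linear:
    - [0,0,-0.2]
    - [0,0,-0.3]
    - [0.25,-0.24,-0.3]
    - [0.5,-0.48,-0.3]
    - [0.75,-0.71,-0.3]
    - [0.75,-0.71,-0.3]
    - [0.75,-0.71,-0.3]
    - [0.75,-0.71,-0.3]
    - [0.75,-0.71,-0.3]
    - [0.75,-0.71,-0.3]
  dr:
    - [0,0,0]
    - [0,0,0]
    - [0,0,0]
    - [0,0,0]
    - [0,0,0]
    - [0,0,0]
    - [0,0,0]
    - [0,0,0]
    - [0,0,0]
    - [0,0,0]

```text
time: 4.63
tcp_pos: [0.4969, -0.0396, 0.1271]
ee_rot: [[0.002, 1.0, 0.002], [1.0, -0.002, -0.0], [-0.0, 0.002, -1.0]]
force: [0.8, -0.4, 0.0]
finger_gap: -0.002
gripper_force: 0.0
```

Run:
```python
from h import *
im,d,W=tip()
R,G,B=[im[...,i].astype(int) for i in range(3)]
x,y,z=W[...,0],W[...,1],W[...,2]
m=(R>90)&(G<60)&(B<60)&(x>.6)&(x<.67)&(y>-.24)&(y<-.1); P=W[m]; print(len(P),np.percentile(P,[2,50,98],axis=0).round(3))
```

```text
tcp [ 0.4973 -0.0401  0.127 ] f [ 0.4 -0.2  0.2] tip rows 161 [ 0.4945 -0.0278  0.1603] [ 0.4925 -0.0299  0.1664]
82 [[ 0.629 -0.202  0.012]
 [ 0.637 -0.194  0.043]
 [ 0.648 -0.181  0.074]]
```

The stop arm is fully down: red at z 0.012–0.074 and y -0.20 to -0.18. Next I lower beside the board's outer face.

jog_arm:
  claw: [1,1,1,1,1,1]
  linear:
    - [0,0,0.15]
    - [0,0,0.3]
    - [0,0,0.42]
    - [0,0,0.5]
    - [0,0,0.5]
    - [0,0,0.5]
  dr:
    - [0,0,0]
    - [0,0,0]
    - [0,0,0]
    - [0,0,0]
    - [0,0,0]
    - [0,0,0]

```text
time: 5.18
tcp_pos: [0.4963, -0.0406, 0.0259]
ee_rot: [[0.004, 1.0, -0.002], [1.0, -0.004, 0.0], [0.0, -0.002, -1.0]]
force: [-0.1, 1.4, 0.2]
finger_gap: 0.002
gripper_force: 0.0
```

```bash
python3 -c "
from h import *
im,d,W=tip(); save(cv2.resize(im[120:240,220:380],(800,600),interpolation=0),'s3.png')"
```

```text
tcp [ 0.497  -0.0406  0.0268] f [-0.1 -0.1  1.2] tip rows 199 [ 0.4709 -0.0687  0.014 ] [ 0.4743 -0.0681  0.0206]
```

View pics/s3.png

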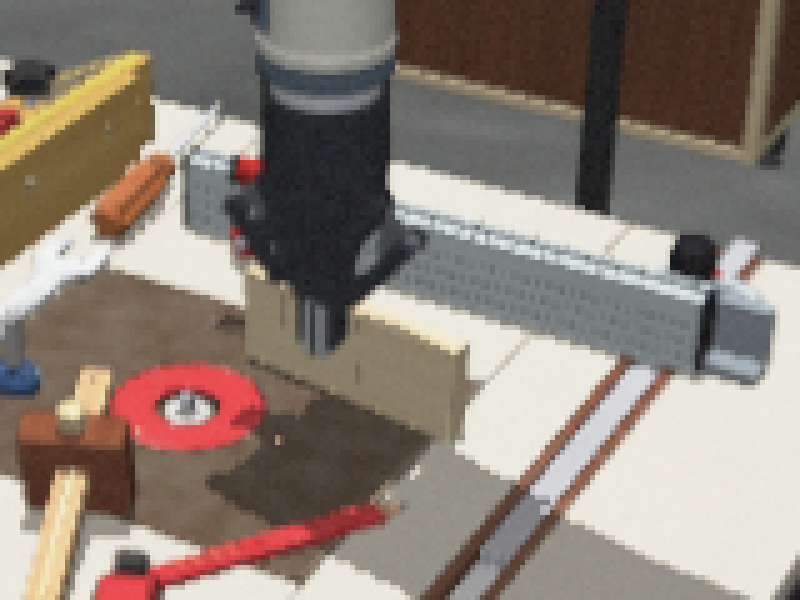

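The picture shows the tip at crop (318,352), in front of the upper part of the board. Now I push towards the fence slowly.

jog_arm:
  claw: [1,1,1,1,1,1,1,1,1,1,1,1]
  linear:
    - [-0.04,0,0]
    - [-0.08,0,0]
    - [-0.1,0,0]
    - [-0.115,0,0]
    - [-0.13,0,0]
    - [-0.145,0,0]
    - [-0.16,0,0]
    - [-0.175,0,0]
    - [-0.19,0,0]
    - [-0.205,0,0]
    - [-0.22,0,0]
    - [-0.22,0,0]
  dr:
    - [0,0,0]
    - [0,0,0]
    - [0,0,0]
    - [0,0,0]
    - [0,0,0]
    - [0,0,0]
    - [0,0,0]
    - [0,0,0]
    - [0,0,0]
    - [0,0,0]
    - [0,0,0]
    - [0,0,0]

```text
time: 6.23
tcp_pos: [0.496, -0.0844, 0.0266]
ee_rot: [[0.003, 1.0, 0.0], [1.0, -0.003, -0.0], [-0.0, 0.0, -1.0]]
force: [0.1, -0.5, -0.0]
finger_gap: -0.001
gripper_force: 0.0
```

```bash
cat >> h.py <<'E'
def board(n='scene'):
    im,d,W=cloud(n); x,y,z=W[...,0],W[...,1],W[...,2]; o=manip.get_obs(); print('t',round(o['time'],2),'tcp',np.round(o['tcp_pos'],4),'f',np.round(o['force'],1))
    m=(x>.38)&(x<.626)&(y>-.207)&(y<-.03)&(z>.011)&(z<.07)
    P=W[m]; print('n',m.sum(),'z pct',np.percentile(P[:,2],[5,50,95]).round(4))
    r=cv2.minAreaRect(P[:,:2].astype(np.float32)); print(r,'\n',cv2.boxPoints(r).round(4)); return im,W,m
E
sleep 1; python3 -c "
from h import *
board('top')"
```

```text
t 6.28 tcp [ 0.4959 -0.0842  0.0266] f [ 0.1 -0.1  0. ]
n 4 z pct [0.0675 0.0678 0.069 ]
((0.621817409992218, -0.19915510714054108), (0.010416708886623383, 0.00011859482037834823), 89.64395141601562) 
 [[ 0.6217 -0.2044]
 [ 0.6218 -0.2044]
 [ 0.6219 -0.1939]
 [ 0.6218 -0.1939]]
```

```bash
python3 -c "
from h import *
im,W,m=board(); save(cv2.resize(im[120:240,220:380],(800,600),interpolation=0),'s4.png')"
```

```text
t 6.33 tcp [ 0.4959 -0.0841  0.0266] f [-0.6  0.6 -0.2]
n 870 z pct [0.014  0.0256 0.0427]
((0.5036924481391907, -0.13766798377037048), (0.2439783662557602, 0.13852594792842865), 0.05881378799676895) 
 [[ 0.3816 -0.0685]
 [ 0.3818 -0.2071]
 [ 0.6258 -0.2068]
 [ 0.6256 -0.0683]]
```

View pics/s4.png

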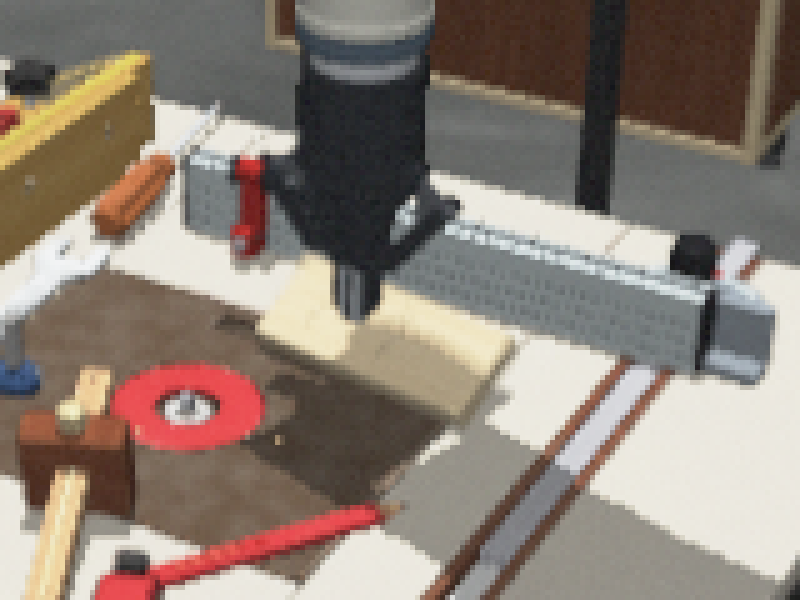

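The board is mid-fall, with its corners at crop (255,335), (462,420) and (515,345). The stop hangs down at (250,160–255). I'll retract and let it settle.

jog_arm:
  claw: [1,1,1,1,1,1,1,1]
  linear:
    - [0.05,0,0]
    - [0.1,0,-0.1]
    - [0.2,0,-0.2]
    - [0.3,0,-0.3]
    - [0.3,0,-0.3]
    - [0.3,0,-0.3]
    - [0.3,0,-0.3]
    - [0.3,0,-0.3]
  dr:
    - [0,0,0]
    - [0,0,0]
    - [0,0,0]
    - [0,0,0]
    - [0,0,0]
    - [0,0,0]
    - [0,0,0]
    - [0,0,0]

```text
time: 7.0
tcp_pos: [0.4954, -0.0241, 0.0858]
ee_rot: [[0.003, 1.0, -0.002], [1.0, -0.003, 0.0], [0.0, -0.002, -1.0]]
force: [-0.5, 0.1, -0.3]
finger_gap: 0.002
gripper_force: 0.0
```

```bash
python3 -c "
from h import *
im,W,m=board()
P=W[m]; q=P[(P[:,2]<.03)&(P[:,1]>-.2)]; print(len(q),np.median(q[:,2])); r=cv2.minAreaRect(q[:,:2].astype(np.float32)); print(r,cv2.boxPoints(r).round(4))
save(cv2.resize(im[120:240,220:380],(800,600),interpolation=0),'s5.png')
board('top')"
```

```text
t 7.05 tcp [ 0.4953 -0.0243  0.0857] f [-0.8 -0.7  0.1]
n 713 z pct [0.0131 0.0169 0.0386]
((0.5039025545120239, -0.14372389018535614), (0.12680964171886444, 0.23980481922626495), 89.88693237304688) 
 [[ 0.3839 -0.2069]
 [ 0.6237 -0.2074]
 [ 0.6239 -0.0806]
 [ 0.3841 -0.0801]]
616 0.016770237825415403
((0.4873422682285309, -0.1387016326189041), (0.10239516943693161, 0.16178403794765472), 79.8940200805664) [[ 0.3987 -0.1749]
 [ 0.558  -0.2033]
 [ 0.576  -0.1025]
 [ 0.4167 -0.0741]]
t 7.1 tcp [ 0.4954 -0.0244  0.0857] f [-0.1  0.2  0.9]
n 32 z pct [0.0138 0.017  0.0682]
((0.541350781917572, -0.15390843152999878), (0.025695376098155975, 0.18983033299446106), 55.43514633178711) 
 [[ 0.4559 -0.1106]
 [ 0.6122 -0.2183]
 [ 0.6268 -0.1972]
 [ 0.4705 -0.0895]]
```

View pics/s5.png

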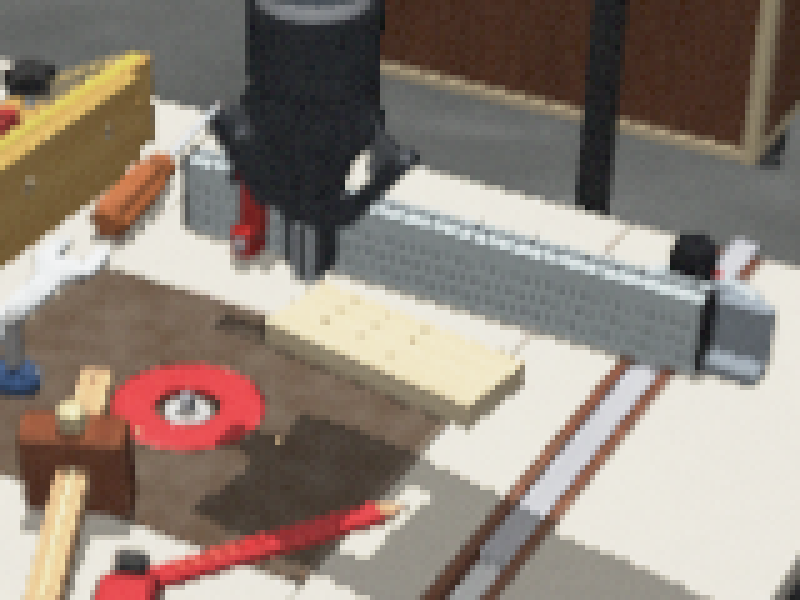

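The board lies flat with its marks up. Its corners are at crop (265,325), (470,420), (523,370) and (315,285), and its outer edge runs from about (0.417,-0.078) to (0.575,-0.103). Next I lower beside the middle of that edge, watching the force.

jog_arm:
  claw: [1,1,1,1,1,1]
  linear:
    - [-0.05,0,0.12]
    - [-0.12,0,0.24]
    - [-0.12,0,0.32]
    - [-0.12,0,0.34]
    - [-0.12,0,0.36]
    - [-0.12,0,0.36]
  dr:
    - [0,0,0]
    - [0,0,0]
    - [0,0,0]
    - [0,0,0]
    - [0,0,0]
    - [0,0,0]

```text
time: 7.6
tcp_pos: [0.4957, -0.048, 0.014]
ee_rot: [[0.003, 1.0, -0.001], [1.0, -0.003, 0.0], [0.0, -0.001, -1.0]]
force: [-1.3, 0.9, 1.3]
finger_gap: -0.003
gripper_force: 0.0
```

jog_arm:
  claw: [1,1,1,1,1,1]
  linear:
    - [0,0,0.02]
    - [0,0,0.04]
    - [0,0,0.06]
    - [0,0,0.08]
    - [0,0,0.1]
    - [0,0,0.1]
  dr:
    - [0,0,0]
    - [0,0,0]
    - [0,0,0]
    - [0,0,0]
    - [0,0,0]
    - [0,0,0]

```text
time: 8.1
tcp_pos: [0.4956, -0.0478, -0.006]
ee_rot: [[0.003, 1.0, -0.001], [1.0, -0.003, 0.0], [0.0, -0.001, -1.0]]
force: [-0.5, -0.9, 0.3]
finger_gap: 0.002
gripper_force: 0.0
```

Run:
```python
from h import *
im,d,W=cloud('scene'); o=manip.get_obs(); print(o['tcp_pos'],o['force'])
x,y,z=W[...,0],W[...,1],W[...,2]
m=(abs(x-.4955)<.03)&(y>-.06)&(y<-.02)&(z>.006)&(z<.08)&(im.max(2)<140); v,u=np.nonzero(m)
for r in range(v.max()-4,v.max()+1): print(r,m[r].sum(),W[r][m[r]].mean(0).round(3))
```

```text
[ 0.49573327 -0.04786284 -0.00574277] [0.27868264 0.31698463 0.38276812]
195 9 [ 0.492 -0.038  0.039]
196 9 [ 0.492 -0.04   0.034]
197 7 [ 0.491 -0.037  0.033]
198 6 [ 0.494 -0.039  0.027]
199 2 [ 0.49  -0.04   0.024]
```

With TCP z at -0.006 there is no contact and the tip shows at z ≈ 0.024, so the 3 cm offset is real. I'll go down another 16 mm.

jog_arm:
  claw: [1,1,1,1,1]
  linear:
    - [0,0,0.02]
    - [0,0,0.04]
    - [0,0,0.06]
    - [0,0,0.08]
    - [0,0,0.08]
  dr:
    - [0,0,0]
    - [0,0,0]
    - [0,0,0]
    - [0,0,0]
    - [0,0,0]

```text
time: 8.57
tcp_pos: [0.4955, -0.0479, -0.0222]
ee_rot: [[0.003, 1.0, -0.001], [1.0, -0.003, 0.0], [0.0, -0.001, -1.0]]
force: [0.0, -0.4, 0.3]
finger_gap: -0.001
gripper_force: 0.0
```

jog_arm:
  claw: [1,1,1,1,1,1,1,1,1,1,1,1]
  linear:
    - [-0.04,0,0]
    - [-0.08,0,0]
    - [-0.12,0,0]
    - [-0.15,0,0]
    - [-0.18,0,0]
    - [-0.21,0,0]
    - [-0.24,0,0]
    - [-0.27,0,0]
    - [-0.3,0,0]
    - [-0.33,0,0]
    - [-0.36,0,0]
    - [-0.36,0,0]
  dr:
    - [0,0,0]
    - [0,0,0]
    - [0,0,0]
    - [0,0,0]
    - [0,0,0]
    - [0,0,0]
    - [0,0,0]
    - [0,0,0]
    - [0,0,0]
    - [0,0,0]
    - [0,0,0]
    - [0,0,0]

```text
time: 9.57
tcp_pos: [0.4961, -0.1211, -0.0213]
ee_rot: [[0.004, 1.0, 0.001], [1.0, -0.004, -0.0], [-0.0, 0.001, -1.0]]
force: [-0.0, 0.2, 0.7]
finger_gap: 0.001
gripper_force: 0.0
```

```bash
cat >> h.py <<'E'
def flat():
    im,d,W=cloud('scene'); x,y,z=W[...,0],W[...,1],W[...,2]; o=manip.get_obs(); print('t',round(o['time'],2),'tcp',np.round(o['tcp_pos'],4),'f',np.round(o['force'],1))
    im=im.astype(int); wood=(im[...,0]-im[...,2]>25)&(im[...,1]>im[...,2]+12)&(im[...,0]<im[...,1]+40)
    m=(x>.38)&(x<.64)&(y>-.22)&(y<-.03)&(z>.011)&(z<.024)&wood
    k,l,s,_=cv2.connectedComponentsWithStats(m.astype(np.uint8)); 
    m=np.isin(l,[i for i in range(1,k) if s[i,4]>25])
    q=W[m]; print(m.sum(),np.median(q[:,2]).round(4)); r=cv2.minAreaRect(q[:,:2].astype(np.float32)); print(r,'\n',cv2.boxPoints(r).round(4))
    return im,W,m
E
python3 -c "
from h import *
flat()"
```

```text
t 9.62 tcp [ 0.4959 -0.1206 -0.0214] f [ 0.6  0.3 -0.2]
384 0.0167
((0.49186164140701294, -0.16158559918403625), (0.07374522089958191, 0.16408751904964447), 85.533447265625) 
 [[ 0.4072 -0.192 ]
 [ 0.5708 -0.2047]
 [ 0.5765 -0.1312]
 [ 0.4129 -0.1184]]
```

jog_arm:
  claw: [1,1,1,1,1,1]
  linear:
    - [-0.02,0,0]
    - [-0.035,0,0]
    - [-0.05,0,0]
    - [-0.06,0,0]
    - [-0.07,0,0]
    - [-0.07,0,0]
  dr:
    - [0,0,0]
    - [0,0,0]
    - [0,0,0]
    - [0,0,0]
    - [0,0,0]
    - [0,0,0]

```text
time: 10.12
tcp_pos: [0.4958, -0.1343, -0.0214]
ee_rot: [[0.003, 1.0, 0.0], [1.0, -0.003, -0.0], [-0.0, 0.0, -1.0]]
force: [-0.2, 0.5, 0.3]
finger_gap: 0.0
gripper_force: 0.3
```

jog_arm:
  claw: [1,1,1,1]
  linear:
    - [-0.005,0,0]
    - [-0.01,0,0]
    - [-0.015,0,0]
    - [-0.015,0,0]
  dr:
    - [0,0,0]
    - [0,0,0]
    - [0,0,0]
    - [0,0,0]

```text
time: 10.45
tcp_pos: [0.4958, -0.1354, -0.0214]
ee_rot: [[0.004, 1.0, -0.0], [1.0, -0.004, 0.002], [0.002, -0.0, -1.0]]
force: [1.2, 13.4, 1.9]
finger_gap: -0.003
gripper_force: 6.6
```

```bash
python3 -c "
from h import *
flat()"
```

```text
t 10.5 tcp [ 0.4958 -0.1354 -0.0214] f [ 1.2 12.8  1.7]
397 0.0167
((0.4949396848678589, -0.17599813640117645), (0.1626248061656952, 0.07397763431072235), 0.4120732843875885) 
 [[ 0.4134 -0.1396]
 [ 0.4139 -0.2136]
 [ 0.5765 -0.2124]
 [ 0.576  -0.1384]]
```

The board is square against the fence: angle about 0.007 rad, 13 N. Next I retract and go round to its near end.

jog_arm:
  claw: [1,1,1,1,1,1,1,1,1,1,1,1]
  linear:
    - [0.05,0,0]
    - [0.1,0,-0.05]
    - [0.1,0,-0.25]
    - [0.1,-0.1,-0.4]
    - [0,-0.3,-0.4]
    - [-0.15,-0.5,-0.4]
    - [-0.26,-0.58,-0.4]
    - [-0.26,-0.58,-0.4]
    - [-0.26,-0.58,-0.3]
    - [-0.26,-0.58,-0.15]
    - [-0.26,-0.58,-0.05]
    - [-0.26,-0.58,-0.05]
  dr:
    - [0,0,0]
    - [0,0,0]
    - [0,0,0]
    - [0,0,0]
    - [0,0,0]
    - [0,0,0]
    - [0,0,0]
    - [0,0,0]
    - [0,0,0]
    - [0,0,0]
    - [0,0,0]
    - [0,0,0]

```text
time: 11.5
tcp_pos: [0.3783, -0.1876, -0.0134]
ee_rot: [[0.003, 1.0, -0.004], [1.0, -0.003, 0.002], [0.002, -0.004, -1.0]]
force: [-0.5, 0.8, 0.1]
finger_gap: 0.002
gripper_force: 0.0
```

jog_arm:
  claw: [1,1,1,1,1,1,1,1,1,1,1]
  linear:
    - [0,0,0.02]
    - [0,0,0.04]
    - [0,0.05,0.04]
    - [0,0.08,0.04]
    - [0,0.11,0.04]
    - [0,0.15,0.04]
    - [0,0.19,0.04]
    - [0,0.23,0.04]
    - [0,0.27,0.04]
    - [0,0.31,0.04]
    - [0,0.31,0.04]
  dr:
    - [0,0,0]
    - [0,0,0]
    - [0,0,0]
    - [0,0,0]
    - [0,0,0]
    - [0,0,0]
    - [0,0,0]
    - [0,0,0]
    - [0,0,0]
    - [0,0,0]
    - [0,0,0]

```text
time: 12.42
tcp_pos: [0.4429, -0.1888, -0.0191]
ee_rot: [[0.003, 1.0, 0.0], [1.0, -0.003, -0.0], [-0.0, 0.0, -1.0]]
force: [-0.6, 0.7, 1.8]
finger_gap: -0.001
gripper_force: 0.9
```

```bash
python3 -c "
from h import *
flat()"
```

```text
t 12.47 tcp [ 0.4429 -0.1889 -0.0192] f [0.8 2.  3. ]
550 0.0168
((0.5292323231697083, -0.17614486813545227), (0.16200336813926697, 0.07706891745328903), 1.0872645378112793) 
 [[ 0.4475 -0.1392]
 [ 0.449  -0.2162]
 [ 0.611  -0.2131]
 [ 0.6095 -0.1361]]
```

jog_arm:
  claw: [1,1,1,1,1,1]
  linear:
    - [0,0.01,0]
    - [0,0.02,0]
    - [0,0.03,0]
    - [0,0.04,0]
    - [0,0.05,0]
    - [0,0.05,0]
  dr:
    - [0,0,0]
    - [0,0,0]
    - [0,0,0]
    - [0,0,0]
    - [0,0,0]
    - [0,0,0]

```text
time: 12.97
tcp_pos: [0.4491, -0.1881, -0.0193]
ee_rot: [[0.003, 1.0, -0.005], [1.0, -0.003, 0.002], [0.002, -0.005, -1.0]]
force: [-9.6, -0.2, 13.2]
finger_gap: 0.001
gripper_force: 7.9
```

```bash
python3 -c "
from h import *
im,W,m=flat()
q=W[m]; 
for lo in np.arange(.42,.64,.02):
    s=q[(q[:,0]>=lo)&(q[:,0]<lo+.02)]
    if len(s): print(lo.round(2),len(s),s.mean(0).round(4),s[:,1].min().round(4),s[:,1].max().round(4))
A=np.c_[q[:,:2],np.ones(len(q))]; t=q[(q[:,1]<-.15)&(q[:,1]>-.2)]; print(np.linalg.lstsq(np.c_[t[:,:2],np.ones(len(t))],t[:,2],rcond=None)[0], t[:,0].max(), t[:,0].min())
save(cv2.resize(im[120:240,240:400].astype(np.uint8),(800,600),interpolation=0),'s6.png')"
```

```text
t 13.02 tcp [ 0.4492 -0.1881 -0.0193] f [-9.3  0.1 12.4]
550 0.0165
((0.5368353128433228, -0.17525595426559448), (0.1648215502500534, 0.07644972950220108), 1.7387322187423706) 
 [[ 0.4533 -0.1395]
 [ 0.4556 -0.216 ]
 [ 0.6204 -0.211 ]
 [ 0.618  -0.1345]]
0.44 14 [ 0.456  -0.1558  0.0162] -0.1665 -0.1419
0.46 60 [ 0.4707 -0.1657  0.0165] -0.2102 -0.139
0.48 77 [ 0.4901 -0.1725  0.0165] -0.2149 -0.1404
0.5 67 [ 0.5097 -0.1734  0.0166] -0.2123 -0.1397
0.52 69 [ 0.5294 -0.1733  0.0167] -0.2137 -0.1381
0.54 75 [ 0.5498 -0.1709  0.016 ] -0.2119 -0.1378
0.56 69 [ 0.5696 -0.172   0.0167] -0.2123 -0.1382
0.58 68 [ 0.5897 -0.1708  0.0163] -0.2091 -0.1371
0.6 50 [ 0.6073 -0.1721  0.0167] -0.2077 -0.1392
0.62 1 [ 0.6203 -0.2073  0.0132] -0.2073 -0.2073
[0.00059365 0.00115371 0.01670642] 0.616336561037424 0.4540615884074215
```

View pics/s6.png

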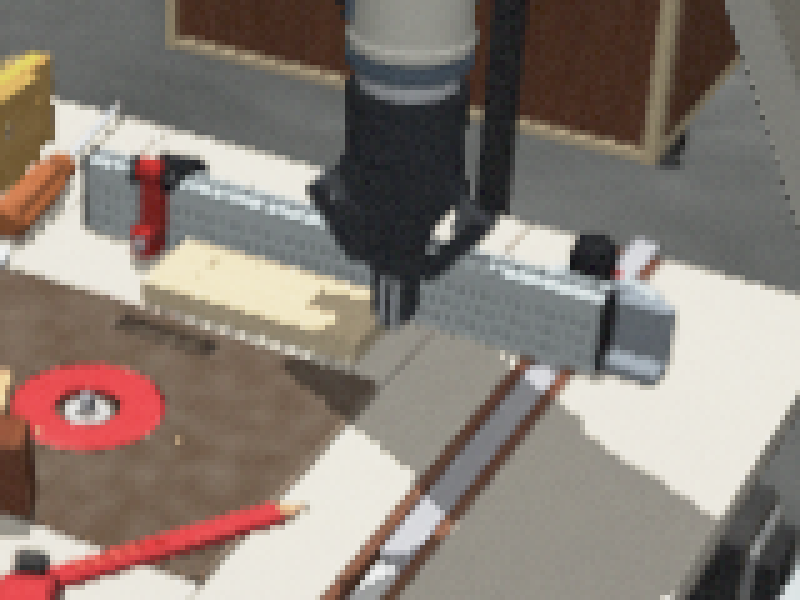

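The far end is still about 5–8 mm short. The 13 N upward force suggests the gripper body is resting on the fence top (56 mm), because the fingers are about 3 cm shorter than stated. I'll back off, shift 20 mm away from the fence, and push again there.

jog_arm:
  claw: [1,1,1,1,1,1,1,1]
  linear:
    - [0,0,-0.03]
    - [0,-0.05,-0.05]
    - [0.05,-0.08,-0.05]
    - [0.1,-0.08,-0.05]
    - [0.1,-0.08,-0.03]
    - [0.1,-0.08,-0.01]
    - [0.1,-0.05,0]
    - [0.1,-0.03,0]
  dr:
    - [0,0,0]
    - [0,0,0]
    - [0,0,0]
    - [0,0,0]
    - [0,0,0]
    - [0,0,0]
    - [0,0,0]
    - [0,0,0]

```text
time: 13.68
tcp_pos: [0.4463, -0.1688, -0.0201]
ee_rot: [[0.003, 1.0, -0.0], [1.0, -0.003, 0.0], [0.0, -0.0, -1.0]]
force: [-0.3, -0.1, -1.5]
finger_gap: -0.001
gripper_force: 0.5
```

jog_arm:
  claw: [1,1,1,1,1,1,1]
  linear:
    - [0,0.01,0]
    - [0,0.015,0]
    - [0,0.02,0]
    - [0,0.025,0]
    - [0,0.03,0]
    - [0,0.035,0]
    - [0,0.035,0]
  dr:
    - [0,0,0]
    - [0,0,0]
    - [0,0,0]
    - [0,0,0]
    - [0,0,0]
    - [0,0,0]
    - [0,0,0]

```text
time: 14.27
tcp_pos: [0.453, -0.169, -0.0192]
ee_rot: [[0.003, 1.0, 0.001], [1.0, -0.003, -0.0], [-0.0, 0.001, -1.0]]
force: [-1.0, 0.4, 0.3]
finger_gap: -0.001
gripper_force: 0.4
```

jog_arm:
  claw: [1,1,1,1,1]
  linear:
    - [0,0.006,0]
    - [0,0.012,0]
    - [0,0.018,0]
    - [0,0.02,0]
    - [0,0.02,0]
  dr:
    - [0,0,0]
    - [0,0,0]
    - [0,0,0]
    - [0,0,0]
    - [0,0,0]

```text
time: 14.68
tcp_pos: [0.4556, -0.1685, -0.0193]
ee_rot: [[0.003, 1.0, -0.002], [1.0, -0.003, 0.001], [0.001, -0.002, -1.0]]
force: [-4.6, 0.6, 6.2]
finger_gap: 0.001
gripper_force: 3.2
```

```bash
python3 -c "
from h import *
im,W,m=flat(); q=W[m]; t=q[(q[:,1]<-.15)&(q[:,1]>-.2)]; print(t[:,0].max(), t[:,0].min())"
```

```text
t 14.73 tcp [ 0.4556 -0.1685 -0.0193] f [-5.  -0.4  5.7]
536 0.0167
((0.5447708368301392, -0.17480531334877014), (0.16070765256881714, 0.0771106481552124), 0.6258151531219482) 
 [[ 0.464  -0.1371]
 [ 0.4648 -0.2142]
 [ 0.6255 -0.2125]
 [ 0.6247 -0.1354]]
0.6252027413736088 0.4661515126845471
```

jog_arm:
  claw: [1,1,1,1]
  linear:
    - [0,0.005,0]
    - [0,0.01,0]
    - [0,0.015,0]
    - [0,0.015,0]
  dr:
    - [0,0,0]
    - [0,0,0]
    - [0,0,0]
    - [0,0,0]

```text
time: 15.07
tcp_pos: [0.4584, -0.1684, -0.0193]
ee_rot: [[0.003, 1.0, -0.002], [1.0, -0.003, 0.001], [0.001, -0.002, -1.0]]
force: [-4.9, 1.7, 7.0]
finger_gap: 0.001
gripper_force: 3.3
```

Run:
```python
from h import *
im,W,m=flat(); q=W[m]; t=q[(q[:,1]<-.15)&(q[:,1]>-.2)]; print(t[:,0].max(), t[:,0].min())
R,G,B=[im[...,i] for i in range(3)]; x,y,z=W[...,0],W[...,1],W[...,2]
m=(R>90)&(G<60)&(B<60)&(x>.6)&(x<.67)&(y>-.24)&(y<-.1); P=W[m]; print(len(P),np.percentile(P,[2,50,98],axis=0).round(4))
# image-space gap between board top corner and red arm
for v in range(158,176): print(v,[tuple(im[v,u]) for u in range(264,284,2)] if v in(164,167,170) else '',end='')
```

```text
t 15.12 tcp [ 0.4585 -0.1684 -0.0193] f [-4.6 -0.1  6.1]
519 0.0168
((0.5503212213516235, -0.17720316350460052), (0.1656189262866974, 0.07372129708528519), 0.205416738986969) 
 [[ 0.4674 -0.1406]
 [ 0.4676 -0.2144]
 [ 0.6333 -0.2138]
 [ 0.633  -0.14  ]]
0.6311195739734796 0.4686893210584721
75 [[ 0.6297 -0.2041  0.0246]
 [ 0.6382 -0.1944  0.0451]
 [ 0.6487 -0.1847  0.0746]]
158 159 160 161 162 163 164 [(np.int64(121), np.int64(128), np.int64(128)), (np.int64(112), np.int64(112), np.int64(114)), (np.int64(118), np.int64(47), np.int64(46)), (np.int64(119), np.int64(39), np.int64(36)), (np.int64(96), np.int64(35), np.int64(34)), (np.int64(113), np.int64(115), np.int64(117)), (np.int64(122), np.int64(127), np.int64(129)), (np.int64(126), np.int64(132), np.int64(133)), (np.int64(123), np.int64(130), np.int64(131)), (np.int64(112), np.int64(120), np.int64(121))]165 166 167 [(np.int64(139), np.int64(142), np.int64(138)), (np.int64(120), np.int64(75), np.int64(74)), (np.int64(141), np.int64(89), np.int64(90)), (np.int64(110), np.int64(40), np.int64(38)), (np.int64(84), np.int64(50), np.int64(48)), (np.int64(159), np.int64(148), np.int64(125)), (np.int64(202), np.int64(185), np.int64(152)), (np.int64(202), np.int64(192), np.int64(174)), (np.int64(124), np.int64(128), np.int64(127)), (np.int64(101), np.int64(107), np.int64(108))]168 169 170 [(np.int64(236), np.int64(233), np.int64(223)), (np.int64(161), np.int64(134), np.int64(126)), (np.int64(111), np.int64(63), np.int64(65)), (np.int64(215), np.int64(183), np.int64(149)), (np.int64(241), np.int64(232), np.int64(202)), (np.int64(241), np.int64(232), np.int64(200)), (np.int64(240), np.int64(231), np.int64(199)), (np.int64(241), np.int64(231), np.int64(200)), (np.int64(231), np.int64(219), np.int64(185)), (np.int64(238), np.int64(228), np.int64(192))]171 172 173 174 175
```

The x force stays constant while the tool moves, so it is friction from the body rubbing the fence. I'll raise 2 mm to relieve that and creep on until there is a clear stall.

jog_arm:
  claw: [1,1,1,1]
  linear:
    - [0,0,-0.01]
    - [0,0.005,-0.012]
    - [0,0.008,-0.012]
    - [0,0.008,-0.012]
  dr:
    - [0,0,0]
    - [0,0,0]
    - [0,0,0]
    - [0,0,0]

```text
time: 15.45
tcp_pos: [0.4619, -0.169, -0.0169]
ee_rot: [[0.003, 1.0, 0.001], [1.0, -0.003, -0.0], [-0.0, 0.001, -1.0]]
force: [-0.1, 0.3, -0.5]
finger_gap: -0.003
gripper_force: 0.0
```

jog_arm:
  claw: [1,1,1,1]
  linear:
    - [0,0.005,0]
    - [0,0.01,0]
    - [0,0.01,0]
    - [0,0.01,0]
  dr:
    - [0,0,0]
    - [0,0,0]
    - [0,0,0]
    - [0,0,0]

```text
time: 15.78
tcp_pos: [0.4633, -0.1688, -0.0171]
ee_rot: [[0.003, 1.0, -0.0], [1.0, -0.003, 0.0], [0.0, -0.0, -1.0]]
force: [0.5, 0.1, -0.3]
finger_gap: 0.001
gripper_force: 0.2
```

Run:
```python
from h import *
im,W,m=flat(); q=W[m]; t=q[(q[:,1]<-.15)&(q[:,1]>-.2)]; print(t[:,0].max(), t[:,0].min(),np.median(t[:,2]))
v,u=np.nonzero(m)
for lo in np.arange(-.21,-.13,.01):
    s=q[(q[:,1]>=lo)&(q[:,1]<lo+.01)]
    if len(s): print(lo.round(3),s[:,0].min().round(4),s[:,0].max().round(4))
```

```text
t 15.83 tcp [ 0.4634 -0.1688 -0.0171] f [ 0.1  0.1 -1.1]
514 0.0167
((0.5502663254737854, -0.17618967592716217), (0.07243354618549347, 0.16284452378749847), 89.20117950439453) 
 [[ 0.4683 -0.2113]
 [ 0.6312 -0.2135]
 [ 0.6322 -0.1411]
 [ 0.4694 -0.1388]]
0.6316581024303518 0.4691770902875293 0.016792582696691753
-0.21 0.4977 0.6259
-0.2 0.4954 0.6291
-0.19 0.4902 0.6315
-0.18 0.4837 0.6317
-0.17 0.4762 0.6235
-0.16 0.4692 0.6301
-0.15 0.4696 0.6295
-0.14 0.499 0.499
```

The board stopped moving while the tool kept going with no force. The fingertips have probably ridden up onto the board's top edge. I'll lift, back off, and come down lower and farther from the fence to confirm contact with the stop.

jog_arm:
  claw: [1,1,1,1,1,1,1,1,1]
  linear:
    - [0,0,-0.06]
    - [0,0,-0.12]
    - [0,-0.1,-0.12]
    - [0.07,-0.2,-0.12]
    - [0.07,-0.2,-0.05]
    - [0.07,-0.2,0]
    - [0.07,-0.2,0.03]
    - [0.07,-0.2,0.045]
    - [0.07,-0.2,0.045]
  dr:
    - [0,0,0]
    - [0,0,0]
    - [0,0,0]
    - [0,0,0]
    - [0,0,0]
    - [0,0,0]
    - [0,0,0]
    - [0,0,0]
    - [0,0,0]

```text
time: 16.58
tcp_pos: [0.4238, -0.1549, -0.0265]
ee_rot: [[0.003, 1.0, -0.0], [1.0, -0.003, 0.0], [0.0, -0.0, -1.0]]
force: [0.1, 0.7, -0.6]
finger_gap: 0.0
gripper_force: 0.0
```

jog_arm:
  claw: [1,1,1,1,1,1,1,1,1]
  linear:
    - [0,0.03,0]
    - [0,0.06,0]
    - [0,0.09,0]
    - [0,0.12,0]
    - [0,0.13,0]
    - [0,0.14,0]
    - [0,0.15,0]
    - [0,0.155,0]
    - [0,0.155,0]
  dr:
    - [0,0,0]
    - [0,0,0]
    - [0,0,0]
    - [0,0,0]
    - [0,0,0]
    - [0,0,0]
    - [0,0,0]
    - [0,0,0]
    - [0,0,0]

```text
time: 17.33
tcp_pos: [0.4544, -0.1548, -0.026]
ee_rot: [[0.003, 1.0, -0.0], [1.0, -0.003, 0.0], [0.0, -0.0, -1.0]]
force: [-0.6, 0.0, -0.0]
finger_gap: 0.002
gripper_force: 0.0
```

jog_arm:
  claw: [1,1,1,1,1]
  linear:
    - [0,0.005,0]
    - [0,0.01,0]
    - [0,0.015,0]
    - [0,0.02,0]
    - [0,0.02,0]
  dr:
    - [0,0,0]
    - [0,0,0]
    - [0,0,0]
    - [0,0,0]
    - [0,0,0]

```text
time: 17.75
tcp_pos: [0.4574, -0.1546, -0.0261]
ee_rot: [[0.003, 1.0, -0.002], [1.0, -0.003, 0.001], [0.001, -0.002, -1.0]]
force: [-3.7, -0.3, 1.7]
finger_gap: 0.001
gripper_force: 1.7
```

jog_arm:
  claw: [1,1,1]
  linear:
    - [0,0.005,0]
    - [0,0.005,0]
    - [0,0.005,0]
  dr:
    - [0,0,0]
    - [0,0,0]
    - [0,0,0]

```text
time: 18.0
tcp_pos: [0.4576, -0.1545, -0.0261]
ee_rot: [[0.003, 1.0, -0.003], [1.0, -0.003, 0.001], [0.001, -0.003, -1.0]]
force: [-5.9, -1.2, 5.3]
finger_gap: -0.0
gripper_force: 3.2
```

The tool stalls at x = 0.4576 as the force rises, so the board is hard against the stop. Last comes a squaring push on the middle of the outer edge.

jog_arm:
  claw: [1,1,1,1,1,1,1,1,1,1,1]
  linear:
    - [0,-0.05,0]
    - [0,-0.1,0]
    - [0.12,-0.1,0]
    - [0.27,-0.1,0]
    - [0.27,0.05,0]
    - [0.27,0.2,0]
    - [0.27,0.35,0]
    - [0.27,0.43,0]
    - [0.2,0.43,0]
    - [0.14,0.43,0]
    - [0.12,0.43,0]
  dr:
    - [0,0,0]
    - [0,0,0]
    - [0,0,0]
    - [0,0,0]
    - [0,0,0]
    - [0,0,0]
    - [0,0,0]
    - [0,0,0]
    - [0,0,0]
    - [0,0,0]
    - [0,0,0]

```text
time: 18.92
tcp_pos: [0.544, -0.1326, -0.0262]
ee_rot: [[0.004, 1.0, -0.001], [1.0, -0.004, 0.0], [0.0, -0.001, -1.0]]
force: [-0.4, 0.4, -0.4]
finger_gap: 0.0
gripper_force: 0.0
```

jog_arm:
  claw: [1,1,1,1,1]
  linear:
    - [-0.005,0,0]
    - [-0.01,0,0]
    - [-0.015,0,0]
    - [-0.02,0,0]
    - [-0.02,0,0]
  dr:
    - [0,0,0]
    - [0,0,0]
    - [0,0,0]
    - [0,0,0]
    - [0,0,0]

```text
time: 19.33
tcp_pos: [0.5449, -0.1349, -0.026]
ee_rot: [[0.003, 1.0, -0.0], [1.0, -0.003, 0.0], [0.0, -0.0, -1.0]]
force: [0.6, -0.4, 0.3]
finger_gap: -0.001
gripper_force: 0.0
```

jog_arm:
  claw: [1,1,1,1]
  linear:
    - [-0.005,0,0]
    - [-0.01,0,0]
    - [-0.01,0,0]
    - [-0.01,0,0]
  dr:
    - [0,0,0]
    - [0,0,0]
    - [0,0,0]
    - [0,0,0]

```text
time: 19.67
tcp_pos: [0.5449, -0.1353, -0.026]
ee_rot: [[0.003, 1.0, -0.001], [1.0, -0.003, 0.002], [0.002, -0.001, -1.0]]
force: [0.4, 10.2, 2.5]
finger_gap: 0.004
gripper_force: 4.9
```

It is flush again at y = -0.1353, the same value as before. I'll retract and verify.

jog_arm:
  claw: [1,1,1,1,1,1,1,1,1,1,1,1]
  linear:
    - [0.05,0,0]
    - [0.15,0,0]
    - [0.3,0,-0.1]
    - [0.4,0,-0.3]
    - [0.5,0,-0.5]
    - [0.6,-0.1,-0.7]
    - [0.7,-0.3,-0.9]
    - [0.8,-0.5,-0.9]
    - [0.8,-0.6,-0.9]
    - [0.8,-0.6,-0.9]
    - [0.8,-0.6,-0.9]
    - [0.8,-0.6,-0.9]
  dr:
    - [0,0,0]
    - [0,0,0]
    - [0,0,0]
    - [0,0,0]
    - [0,0,0]
    - [0,0,0]
    - [0,0,0]
    - [0,0,0]
    - [0,0,0]
    - [0,0,0]
    - [0,0,0]
    - [0,0,0]

```text
time: 20.67
tcp_pos: [0.4267, 0.0235, 0.1545]
ee_rot: [[0.002, 1.0, 0.002], [1.0, -0.002, -0.0], [-0.0, 0.002, -1.0]]
force: [0.5, -0.6, -0.3]
finger_gap: -0.001
gripper_force: 0.0
```

Run:
```python
from h import *
im,W,m=flat(); q=W[m]
R,G,B=[im[...,i] for i in range(3)]; x,y,z=W[...,0],W[...,1],W[...,2]
r=(R>90)&(G<60)&(B<60)&(x>.6)&(x<.67)&(y>-.24)&(y<-.1); P=W[r]; print(len(P),np.percentile(P,[2,50,98],axis=0).round(4))
im,d,T=cloud('top'); x,y,z=T[...,0],T[...,1],T[...,2]
m=(x>.4)&(x<.66)&(y>-.208)&(y<-.1)&(z>.011)&(z<.026); q=T[m]; print('top',len(q),np.median(q,0),q.min(0),q.max(0)); a=cv2.minAreaRect(q[:,:2].astype(np.float32)); print(a)
save(cv2.resize(im[110:260,250:400],(600,600),interpolation=0),'t2.png')
```

```text
t 20.72 tcp [0.4272 0.0233 0.1542] f [ 0.6 -1.3 -0.5]
565 0.0165
((0.551613450050354, -0.17717671394348145), (0.16586682200431824, 0.07442466914653778), 0.48980188369750977) 
 [[ 0.4684 -0.1407]
 [ 0.469  -0.2151]
 [ 0.6349 -0.2137]
 [ 0.6342 -0.1393]]
73 [[ 0.6295 -0.2009  0.0258]
 [ 0.6383 -0.1946  0.0462]
 [ 0.6491 -0.184   0.075 ]]
top 1317 [ 0.54775021 -0.17663715  0.01728055] [ 0.46845931 -0.20799569  0.01100478] [ 0.64428097 -0.14322913  0.02592318]
((0.5563870668411255, -0.17564745247364044), (0.1755703091621399, 0.06478823721408844), 0.27926766872406006)
```

View pics/t2.png

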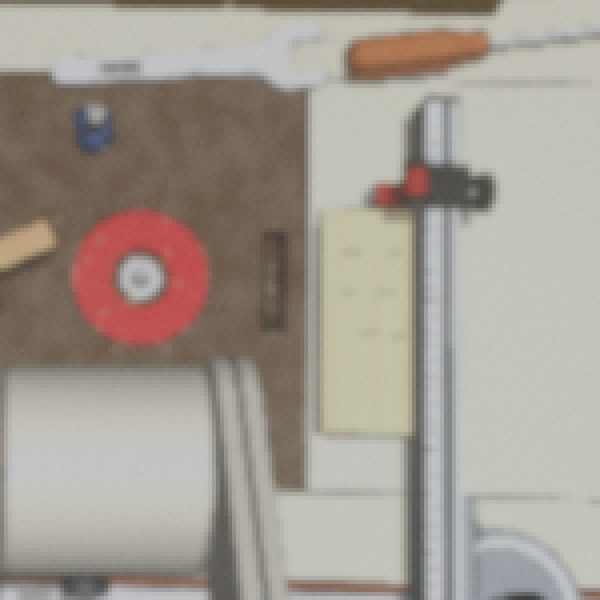

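The final top view shows the board at crop (318–415, 208–433). It is flat and square against the fence, with its marks up and its far end touching the red stop at (385,195). The robot is clear, so I'm handing in.

```bash
python3 -c "
from rig import manip
print(manip.close_job())"
```

```text
the job is handed in; nothing more can be done
None
```

The job is handed in at about 21 s of the 62 s: the stop hangs fully down, and the plywood lies flat with its marks up, square against the fence and touching the stop; the hand-in gave no pass or fail result.

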